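# Load the block press and set its pressure lever

### The job

Slide the narrow printing block, front end first and handle end last, along the press bed and under the press head until it is fully home against the end stop. Then lower the press's lever until it lines up with the brass pointer, and let go. Leave the pointer, the wide block, the brush jar and the paint pot where they are.

Things in the scene. Friction and masses are not known exactly. Their poses are not given: they have to be found in the camera images.
- press: Grey benchtop block press, fixed to the table. Origin: on the table under the middle of the front face (towards the robot) of its head. x runs along the bed, in under the head; y to the lever's side; z up. Aluminium bed 124 mm wide, x = -170 to 130 mm, top at z = 12 mm. On the +y column a shaft at z = 160 mm carries first the pointer (y = 110 to 116 mm), then the lever.
- mouth (a point): On the bed's top below the middle of the head's front face (press x = 0, y = 0, z = 12 mm); axes as the press. Head: columns at y = 49 to 85 mm either side, x = 0 to 90 mm, up to z = 202 mm, joined by a beam with its underside at press z = 82 mm and top at 202 mm (a screw on top reaches 250 mm).
- stop (a point): Middle of the lower edge of the end stop's face (30 mm high), on the bed at press x = 76 mm, y = 0, z = 12 mm; axes as the press. The block's front must meet this face. Two steel guides on the bed lead to it: 12 mm high, 68 mm apart, from press x = -15 mm on, with a mouth that flares to about 94 mm wide at x = -52 mm.
- lever_hinge (a point): Point on the lever's hinge axis, at press x = 45, y = 126, z = 160 mm; axes as the press. The hinge axis is press y.
- pressure_lever (a joint): Lever angle, rad. Steel arm (12 mm thick) from the hinge, 130 mm to its grip. At 0 it stands raised, 1.31 rad above level; q grows as it is lowered towards the robot, to 1.3. The arm points from the hinge along (-cos(1.31 - q), 0, sin(1.31 - q)) in press axes. Stiff: stays where it is left, moves with about 5 N at the grip.
- lever_grip (a point): Middle of the lever's free black grip: a bar 20 mm thick that sticks out from the arm's end along press +y, from y = 130 to 198 mm; this point is at y = 170 mm, 130 mm from the hinge axis. Its axes turn with the lever (as the press's at angle 0).
- pointer (a joint): Angle of the brass pointer, rad, same hinge axis, zero and sense as the lever: the lever lines up with it when both read the same. Clamped stiffly; to be left alone.
- pointer_tip (a point): Tip of the brass pointer, 164 mm from the hinge axis at press y = 113 mm (thin needle with a diamond near its end). Its axes turn with the pointer (as the press's at angle 0).
- block: The narrow printing block, loose: wooden slab 100 (x) by 60 (y) by 20 mm with a dark rubber underside; origin at the centre of its underside; +x is its front end. Near the tail end (-x) stands an upright wooden handle batten, 30 (x) by 14 (y) by 34 mm, centred at x = -33 mm, from z = 20 to 54 mm. When home, the handle is half under the head.
- block_grip (a point): Place to grip the narrow block's handle, between its two broad faces: block x = -33, y = 0, z = 40 mm; axes as the block.
- block_front (a point): Middle of the lower front edge of the narrow block: block x = 50, y = 0, z = 0; axes as the block.
- wide_block: Bystander: a like printing block, but 92 mm wide (y), too wide for the guides; otherwise the same sizes, origin and axes.
- brush_jar: Bystander: metal jar 72 mm across and 90 mm high with brushes standing in it up to 158 mm; origin at the centre of its underside.
- paint_pot: Bystander: lidded blue paint pot 62 mm across and 72 mm high, beside the bed on the lever's side; origin at the centre of its underside.

How it is judged (in metres and radians):
On the way, in this order (a step that is already met when the one before it is completed fails the run):
1. the narrow block lies home on the bed, between the guides with its front within 7 mm of the end stop (x of block_front in the frame of press above 0.069 m and y of block_front in the frame of press between -0.012 and 0.012 m and z of block_front in the frame of press below 0.018 m and angle between the x axis of block and the x axis of press, either way round below 0.12 rad and angle between block's own z axis and vertical below 0.08 rad), for 0.2 s.
2. then, with the block still home, the lever is brought within 0.08 rad of the pointer (all of step 1 and angle between the x axis of lever_grip and the x axis of pointer_tip, either way round below 0.08 rad and velocity of joint pressure_lever between -0.05 and 0.05 rad/s), for 0.2 s.
At the end, for the whole second after the job is handed in: Narrow block flat on the bed between the guides, front end in, within 7 mm of the end stop, at rest; lever still and within 0.08 rad (4.5 degrees) of the pointer; wide block, brush jar and paint pot within 30 mm of their starts, pointer tip within 12 mm (all of step 2 and linear speed of block below 0.01 m/s and distance of each of wide_block, brush_jar, paint_pot from where it was at the start of the episode below 0.03 m and distance of pointer_tip from where it was at the start of the episode below 0.012 m); the robot touches nothing.
It fails at once if the wide printing block is displaced by more than 30 mm (distance of wide_block from where it was at the start of the episode above 0.03 m).
It fails at once if the brush jar is displaced by more than 30 mm (distance of brush_jar from where it was at the start of the episode above 0.03 m).
It fails at once if the paint pot is displaced by more than 30 mm (distance of paint_pot from where it was at the start of the episode above 0.03 m).
It fails at once if the brush jar is tipped over (angle between brush_jar's own z axis and vertical above 0.5 rad).
It fails at once if the pointer is pushed from its setting (its tip by more than 12 mm) (distance of pointer_tip from where it was at the start of the episode above 0.012 m).
It also fails if it takes over 69 s, if anything falls off the work surface, if the arm or the gripper's body presses on something with over 40 N, if the wrist force passes 120 N, or if a joint passes its speed limit or range.

### The arm

A 6-joint arm with a two-finger parallel gripper is mounted at the origin on the work surface. World frame = base frame: x ahead of the robot, y to its left, z up, the work surface at z = 0. Lengths are in m, angles in degrees, forces in N, time in s.
With the tool pointing down it reaches from about 0.25 to 0.85 m from the base axis. Payload 12.5 kg.
Tool frame: the origin (TCP) lies at the very end of the fingers, on their centre line; the grasp point (between the pads) lies 19 mm behind it; z points along the fingers, y is the line along which they close (so a half turn about z gives the same grasp; the last joint's range is limited). The gripper opens to 93 mm and grips with 3 to 60 N. Pads are 15 mm wide; open, the fingers measure 128 mm over their backs; the gripper's body (75 mm by 188 mm) begins 65 mm behind the grasp point.
Start: joints at [69.236, 20.094, 94.641, -0, 65.266, -4.847], TCP at [0.151, 0.529, 0.181] pointing down, gripper open.
Joint ranges: [-157.81, 157.81], [-45, 120.19], [0.68, 151.7], [-89.99, 269.99], [4.06, 180], [-164.3, 164.3]. Speed limits (degrees/s): [127.2, 127.2, 159.86, 180, 180, 180].

### API

Orientations are given as [roll, pitch, yaw] about the fixed x, y, z axes, in that order (R = Rz(yaw) Ry(pitch) Rx(roll)).
In Python, from bench import r gives the robot as it stands. The module is installed in compiled form; this text tells all that it offers.
- The arm moves only by the tool arm_command, never from a script. Its argument "commands" is a list that holds one entry, the list of rows, each a list of 7 numbers: the opening, from 0 (shut) to 1 (fully open), then the shift along the tool's x, y, z in m, then the turn, a rotation vector about the tool's x, y, z in rad. In form: [[[hand, tx, ty, tz, ax, ay, az], ...]]. A call has 1 to 12 rows; each row is the pose to reach, as a shift and turn from the pose commanded when the call began, along the tool's axes at that moment; what a row does not reach only later rows make up. A row lasts 1/10 s, in which the tool goes at most 50 mm and 8.59 degrees, less where a joint would pass 70% of its speed; a pose out of reach is approached as far as the arm can. A call with a gripper value outside its range is refused whole. The fingers move at their own pace and stop on an object; "grip_force" is the grip in N (left out, the last holds). Time passes only in rows, so rows that repeat a pose let the fingers close. It gives the time, the measured TCP pose, the force, the opening and the grip force at its end, in the units of the state.
- r.state(): the state, without advancing time (a new reading comes with each control period).
- r.grab_frame(name): name is "scene" or "top"; returns the picture (384x512x3 uint8, blue, green, red); there is no depth.
- r.camera_params(name): a dict with "camera_matrix" (3x3 intrinsics, pixels), "world_to_cam" (4x4, takes a point from world to camera coordinates). Camera axes: x right, y down, z forward; pixel columns grow to the right and rows downward; lengths in m; the calibration is good to about 2 mm. A picture is of the moment at which its call begins. camera_params takes no time and is no camera call.
- r.job_done(): hands the job in; it is judged then, once.
The state is a dict: "time": time; "qpos": joint angles; "qd": joint speeds; "tau": joint torques, N m; "tcp_pos": TCP position; "eef_rot": TCP orientation; "contact_force": force on the tool from outside, world axes, zero at the start; "torque": the same for the moment, N m; "finger_gap": opening from 0.0 (shut) to 1.0 (fully open); "grip_force": force on a finger pad.
Only numpy, scipy, OpenCV 4.12 (cv2) and the standard library are available. Lean on these libraries where they do the work, as an engineer would, in place of code of your own. Each camera call takes 0.05 s, during which the arm holds its last target. There are 200 camera calls.

## Working session

There is one attempt and no reset: what is moved stays moved. The work goes in short steps, Python scripts to look and compute and a tool call to move; the robot and the scene stay as the last step left them, time stands still between calls to the robot, and variables do not carry over. Pictures are saved under pics/ and viewed, at most 10 in all, crops included, and the job is handed in when it is done.

Besides the shell and the picture viewer there is one more tool, called after "Emit:" as name(argument=value, ...), one argument or row to a line, values as JSON. arm_command: Moves the arm, as the interface text tells. Its arguments: {"type":"object","properties":{"commands":{"type":"array","items":{"type":"array","items":{"type":"array","items":{"type":"number"}}}},"grip_force":{"type":"number"}},"required":["commands"]}

```bash
mkdir -p pics; python3 - <<'E'
from bench import r
import cv2,numpy as np
for n in("scene","top"):
    cv2.imwrite(f"pics/{n}0.png",r.grab_frame(n)); p=r.camera_params(n); print(n,np.round(p["camera_matrix"],1).tolist(),np.round(p["world_to_cam"],4).tolist())
print(r.state())
E
```

```text
scene [[468.0, 0.0, 257.1], [0.0, 468.0, 193.8], [0.0, 0.0, 1.0]] [[0.8174, 0.5761, -0.0045, -0.4087], [0.402, -0.5759, -0.7118, -0.1043], [-0.4127, 0.58, -0.7024, 1.4372], [0.0, 0.0, 0.0, 1.0]]
top [[481.6, 0.0, 259.1], [0.0, 481.6, 197.7], [0.0, 0.0, 1.0]] [[-0.0293, -0.9996, 0.0021, -0.0609], [-0.9835, 0.0284, -0.1788, 0.5665], [0.1786, -0.0073, -0.9839, 1.1829], [0.0, 0.0, 0.0, 1.0]]
{'time': 0.1, 'qpos': array([ 6.92344226e+01,  2.01236732e+01,  9.46715204e+01,  1.88658870e-04,
        6.52679634e+01, -4.84732495e+00]), 'qd': array([ 0.07741522, -0.06821077, -0.01567261,  0.06614981,  0.02797722,
        0.10168357]), 'tau': array([-1.26386713e-03, -4.98030889e+01, -2.85703003e+01,  6.99474569e-02,
        2.39953073e-02, -1.71603796e-05]), 'tcp_pos': array([0.15069678, 0.52858777, 0.18064383]), 'eef_rot': array([-1.79937083e+02, -5.50747544e-03,  1.64081666e+02]), 'contact_force': array([0.37616603, 0.0456143 , 1.02036114]), 'torque': array([ 0.0063321 , -0.00340373,  0.00290497]), 'grip_force': 0.0, 'finger_gap': 1.0021450475523928}
```

View pics/scene0.png

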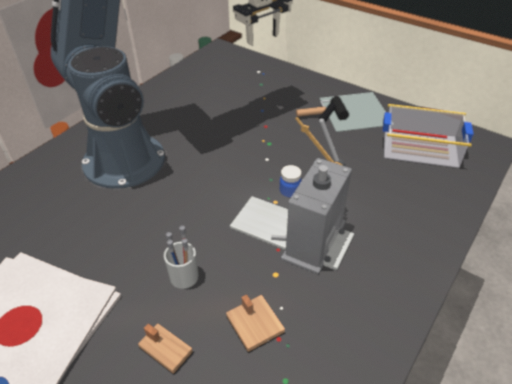

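View pics/top0.png

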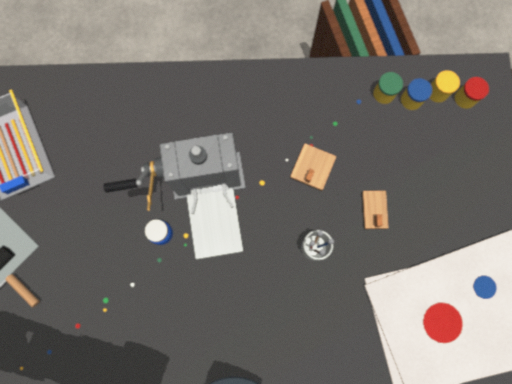

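The scene camera shows the press near (318,215), the narrow block near (165,347), the wide block near (255,322), and the jar near (181,265). In the top view, the narrow block is near (375,210), the bed near (215,222), the head near (200,160), and the lever grip near (122,185). I'll enlarge these areas next.

```bash
cat > h.py <<'E'
import numpy as np,cv2
from bench import r
def ray(n,u,v):
    p=r.camera_params(n);K=np.array(p["camera_matrix"]);T=np.array(p["world_to_cam"])
    d=T[:3,:3].T@np.linalg.solve(K,[u,v,1]);return -T[:3,:3].T@T[:3,3],d
def onz(n,u,v,z):
    o,d=ray(n,u,v);return o+d*(z-o[2])/d[2]
def proj(n,P):
    p=r.camera_params(n);K=np.array(p["camera_matrix"]);T=np.array(p["world_to_cam"])
    c=K@(T[:3,:3]@np.asarray(P,float)+T[:3,3]);return c[:2]/c[2]
E
python3 - <<'E'
import cv2,numpy as np
t=cv2.imread("pics/top0.png");s=cv2.imread("pics/scene0.png")
R=lambda im,f:cv2.resize(im,None,fx=f,fy=f,interpolation=cv2.INTER_CUBIC)
cv2.imwrite("pics/a.png",R(t[120:270,95:255],4))   # 640x600
b=R(t[130:240,280:400],3.3);c=R(s[280:380,125:300],2.2)
d=R(s[90:270,225:365],3.3)
o=np.zeros((594,790,3),np.uint8);o[:d.shape[0],:d.shape[1]]=d[:594];bb=R(t[180:240,350:400],5);o[:300,500:750]=bb;e=R(s[315:375,130:200],4);o[310:550,480:760]=e
cv2.imwrite("pics/b.png",o)
E
```

```text
(no output)
```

View pics/a.png

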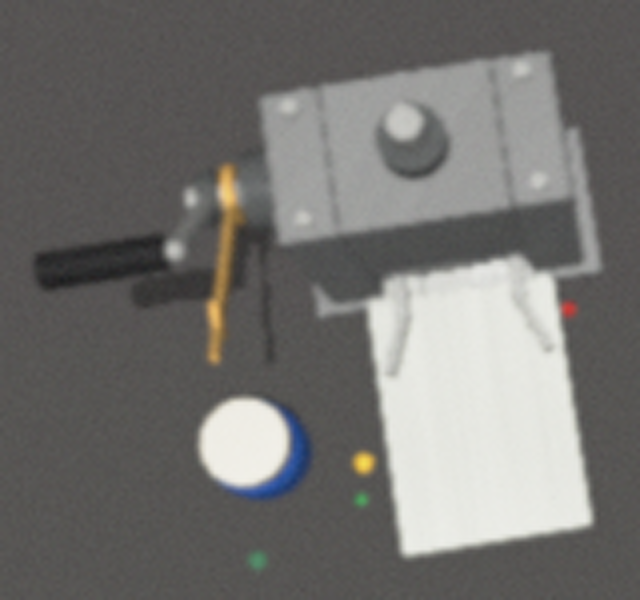

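View pics/b.png

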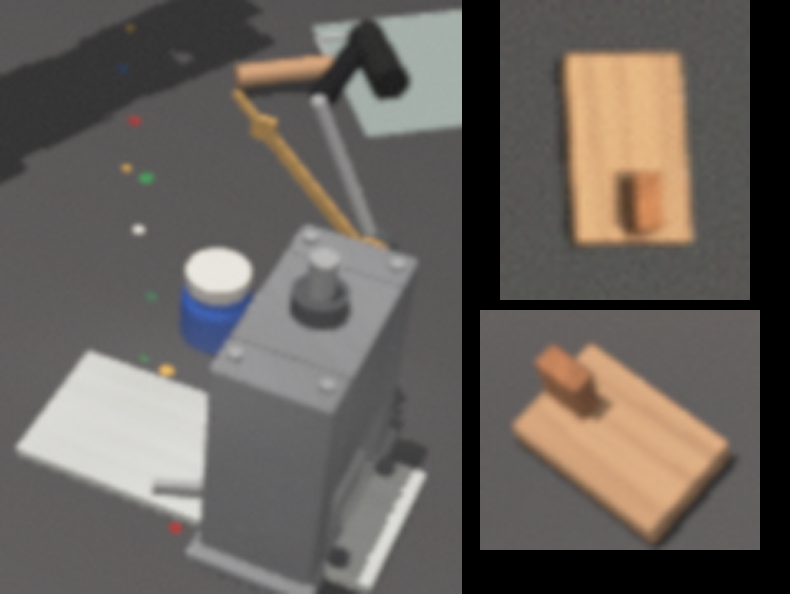

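```bash
cat > m.py <<'E'
from h import *
A=lambda x,y:(95+(x-1.5)/4,120+(y-1.5)/4)
B=lambda x,y:(350+(x-502)/5,180+(y-2)/5)
S=lambda x,y:(225+(x-1)/3.3,90+(y-1)/3.3)
bed=[onz("top",*A(*p),.012)[:2] for p in[(403,556),(592,524)]]
head=[onz("top",*A(*p),.202)[:2] for p in[(260,97),(550,53),(578,195),(280,243)]]
blk=[onz("top",*B(*p),.020)[:2] for p in[(565,53),(681,53),(693,242),(575,243)]]
print("bed",np.round(bed,4),np.linalg.norm(bed[0]-bed[1]))
print("head",np.round(head,4).tolist())
ang=lambda v:np.degrees(np.arctan2(v[1],v[0]))
yb=bed[0]-bed[1];yh=(head[0]-head[1]);yf=head[3]-head[2]
print("press yaw est",ang(yb)-90,ang(yh)-90,ang(yf)-90,np.linalg.norm(yh),np.linalg.norm(yf))
psi=np.radians(np.mean([ang(yb),ang(yh),ang(yf)])-90)
ex=np.array([np.cos(psi),np.sin(psi)]);ey=np.array([-ex[1],ex[0]])
o1=np.mean(bed,0)+.170*ex; o2=(head[2]+head[3])/2; o3=np.mean(head,0)-.045*ex
print("origins",o1,o2,o3)
print("blk sides",[np.linalg.norm(blk[i]-blk[(i+1)%4]) for i in range(4)],"c",np.mean(blk,0),"yaw",ang(blk[0]-blk[3]),ang(blk[1]-blk[2]))
E
python3 m.py
```

```text
bed [[ 0.4163  0.0916]
 [ 0.4333 -0.0309]] 0.1237364238124979
head [[0.6688, 0.1477], [0.6903, -0.0187], [0.606, -0.033], [0.583, 0.1358]]
press yaw est 7.918561450849467 7.358810276802174 7.763680632199296 0.16779625587221322 0.17030118483469459
origins [0.59329376 0.05307903] [0.59445397 0.0514002 ] [0.59241744 0.05193426]
blk sides [np.float64(0.06120957658910137), np.float64(0.10018136845677887), np.float64(0.06140997361117246), np.float64(0.10069082333198216)] c [ 0.53119973 -0.38087455] yaw -0.9193146864847076 -0.8021839215360205
```

```bash
cat >> m.py <<'E'
print("jar",onz("top",318.5,245,.09),"wide",onz("top",313.5,166.5,.02),"pot",onz("top",95+245/4,120+443/4,.072))
o=np.array([.5933,.052]);psi=np.radians(7.7)
ex=np.array([np.cos(psi),np.sin(psi)]);ey=np.array([-ex[1],ex[0]])
def plane(n,u,v,yy): # intersect press plane y=yy -> press coords, angle about hinge
    c,d=ray(n,u,v); t=(yy-ey@(c[:2]-o))/(ey@d[:2]); P=c+t*d
    q=np.array([ex@(P[:2]-o),P[2]]); h=q-[.045,.160]
    return np.round(q,4),"r",round(np.hypot(*h),4),"q",round(1.31-np.arctan2(h[1],-h[0]),3)
print("ptip scene",plane("scene",*S(236,93),.113),"lever end scene",plane("scene",*S(318,100),.126))
def tri(p,q):
    c1,d1=ray("top",*p);c2,d2=ray("scene",*q)
    s=np.linalg.lstsq(np.c_[d1,-d2],c2-c1,rcond=None)[0];P,Q=c1+s[0]*d1,c2+s[1]*d2
    m=(P+Q)/2;h=np.array([ex@(m[:2]-o),ey@(m[:2]-o),m[2]]);return np.round(h,4),"gap",round(np.linalg.norm(P-Q),4),"q",round(1.31-np.arctan2(h[2]-.16,.045-h[0]),3),"r",np.hypot(h[2]-.16,h[0]-.045)
print("ptip",tri(A(213,362),S(236,93)));print("diamond",tri(A(215,310),S(263,126)));print("lever end",tri(A(176,250),S(318,100)))
E
python3 m.py|tail -6
```

```text
blk sides [np.float64(0.06120957658910137), np.float64(0.10018136845677887), np.float64(0.06140997361117246), np.float64(0.10069082333198216)] c [ 0.53119973 -0.38087455] yaw -0.9193146864847076 -0.8021839215360205
jar [ 0.43606178 -0.21843148  0.09      ] wide [ 0.65022493 -0.22476689  0.02      ] pot [0.48454739 0.18079937 0.072     ]
ptip scene (array([-0.071,  0.272]), 'r', np.float64(0.1613), 'q', np.float64(0.542)) lever end scene (array([-0.0125,  0.2766]), 'r', np.float64(0.13), 'q', np.float64(0.198))
ptip (array([-0.0728,  0.1166,  0.269 ]), 'gap', np.float64(0.0008), 'q', np.float64(0.564), 'r', np.float64(0.16052256977256352))
diamond (array([-0.045 ,  0.1135,  0.252 ]), 'gap', np.float64(0.0065), 'q', np.float64(0.514), 'r', np.float64(0.1286494864666334))
lever end (array([-0.0125,  0.1267,  0.2763]), 'gap', np.float64(0.0005), 'q', np.float64(0.199), 'r', np.float64(0.1297383664578711))
```

The measurements agree with the given sizes:

| Item | Measured |
|---|---|
| Press origin | (0.593, 0.052), yaw 7.7° |
| Narrow block centre | (0.531, -0.381), yaw -0.9° |
| Lever angle | 0.20 rad |
| Pointer angle | about 0.55 rad |

I'll grip the handle with the tool tilted 35° back, so the gripper body stays clear of the press head.

```bash
cat > go.py <<'E'
from h import *
import sys
from scipy.spatial.transform import Rotation as Ro
s=r.state();v=list(map(float,sys.argv[1:]))
R0=Ro.from_euler("xyz",s["eef_rot"],degrees=True)
for i in range(0,len(v),6):
    t=v[i:i+6]
    print(np.round(R0.inv().apply(np.array(t[:3])-s["tcp_pos"]),4).tolist(),np.round((R0.inv()*Ro.from_euler("xyz",t[3:],degrees=True)).as_rotvec(),4).tolist())
print(s["time"],np.round(s["tcp_pos"],4),np.round(s["eef_rot"],2),np.round(s["contact_force"],1),np.round(s["qpos"],0),s["finger_gap"],s["grip_force"])
E
python3 go.py .40 .10 .32 180 0 90  .43 -.30 .32 180 -35 -0.9
```

```text
[-0.3573, -0.3439, -0.139] [-0.001, 0.0006, 1.293]
[-0.4958, -0.7204, -0.1386] [-0.8693, 0.116, 2.7558]
0.1 [0.1507 0.5286 0.1806] [-1.7994e+02 -1.0000e-02  1.6408e+02] [0.4 0.  1. ] [69. 20. 95.  0. 65. -5.] 1.0021450475523928 0.0
```

Emit:
arm_command(
  commands=[
    [[0.5, -0.36, -0.34, -0.14, 0, 0, 1.29], [0.5, -0.36, -0.34, -0.14, 0, 0, 1.29], [0.5, -0.36, -0.34, -0.14, 0, 0, 1.29], [0.5, -0.36, -0.34, -0.14, 0, 0, 1.29], [0.5, -0.36, -0.34, -0.14, 0, 0, 1.29], [0.5, -0.36, -0.34, -0.14, 0, 0, 1.29], [0.5, -0.36, -0.34, -0.14, 0, 0, 1.29], [0.5, -0.36, -0.34, -0.14, 0, 0, 1.29], [0.5, -0.36, -0.34, -0.14, 0, 0, 1.29], [0.5, -0.36, -0.34, -0.14, 0, 0, 1.29], [0.5, -0.36, -0.34, -0.14, 0, 0, 1.29], [0.5, -0.36, -0.34, -0.14, 0, 0, 1.29]],
  ],
)

```text
time: 1.3
tcp_pos: [0.4046, 0.1017, 0.3213]
eef_rot: [180.0, 0.0, 90.0]
contact_force: [-0.4, 0.7, -0.6]
finger_gap: 0.498
grip_force: 0.0
```

```bash
python3 go.py .48 -.37 .25 180 -35 -0.9
```

```text
[-0.4717, 0.0755, 0.0714] [-0.4827, 0.4755, 1.5323]
1.3 [0.4046 0.1017 0.3213] [1.7998e+02 1.0000e-02 8.9990e+01] [-0.4  0.7 -0.6] [  8.  -1. 100.  -0.  81.   8.] 0.4978420796556698 0.0
```

Emit:
arm_command(
  commands=[
    [[0.5, -0.47, 0.075, 0.07, -0.483, 0.4755, 1.532], [0.5, -0.47, 0.075, 0.07, -0.483, 0.4755, 1.532], [0.5, -0.47, 0.075, 0.07, -0.483, 0.4755, 1.532], [0.5, -0.47, 0.075, 0.07, -0.483, 0.4755, 1.532], [0.5, -0.47, 0.075, 0.07, -0.483, 0.4755, 1.532], [0.5, -0.47, 0.075, 0.07, -0.483, 0.4755, 1.532], [0.5, -0.47, 0.075, 0.07, -0.483, 0.4755, 1.532], [0.5, -0.47, 0.075, 0.07, -0.483, 0.4755, 1.532], [0.5, -0.47, 0.075, 0.07, -0.483, 0.4755, 1.532], [0.5, -0.47, 0.075, 0.07, -0.483, 0.4755, 1.532], [0.5, -0.47, 0.075, 0.07, -0.483, 0.4755, 1.532], [0.5, -0.47, 0.075, 0.07, -0.483, 0.4755, 1.532]],
  ],
)

```text
time: 2.5
tcp_pos: [0.4798, -0.365, 0.2496]
eef_rot: [-179.7, -34.9, -1.0]
contact_force: [0.8, 1.5, 0.4]
finger_gap: 0.502
grip_force: 0.0
```

```bash
python3 go.py .49 -.380 .14 180 -35 -0.9 .504 -.380 .0284 180 -35 -0.9
```

```text
[-0.0542, 0.0153, 0.0957] [-0.0037, 0.001, -0.0017]
[-0.1066, 0.0155, 0.1952] [-0.0037, 0.001, -0.0017]
2.5 [ 0.4798 -0.365   0.2496] [-179.72  -34.94   -1.02] [0.8 1.5 0.4] [-56.  11. 105.  39.  49.  13.] 0.5020047672550597 0.0
```

Emit:
arm_command(
  commands=[
    [[0.5, -0.054, 0.0155, 0.096, -0.004, 0, -0.002], [0.5, -0.054, 0.0155, 0.096, -0.004, 0, -0.002], [0.5, -0.054, 0.0155, 0.096, -0.004, 0, -0.002], [0.5, -0.08, 0.0155, 0.145, -0.004, 0, -0.002], [0.5, -0.095, 0.0155, 0.17, -0.004, 0, -0.002], [0.5, -0.102, 0.0155, 0.185, -0.004, 0, -0.002], [0.5, -0.106, 0.0155, 0.195, -0.004, 0, -0.002], [0.5, -0.106, 0.0155, 0.195, -0.004, 0, -0.002], [0.5, -0.106, 0.0155, 0.195, -0.004, 0, -0.002]],
  ],
)

```text
time: 3.4
tcp_pos: [0.506, -0.3823, 0.0322]
eef_rot: [179.6, -35.1, -0.4]
contact_force: [0.8, 0.1, 0.9]
finger_gap: 0.499
grip_force: 0.0
```

```bash
python3 go.py .504 -.380 .0284 180 -35 -0.9; python3 -c "
from h import *
f=cv2.resize(r.grab_frame('scene')[270:384,90:260],None,fx=4,fy=4);g=cv2.resize(r.grab_frame('top')[150:270,330:420],None,fx=4,fy=4)
cv2.imwrite('pics/c.png',np.hstack([cv2.resize(f,(500,335)),cv2.resize(g,(251,335))]))"
```

```text
[-0.0039, -0.0023, 0.002] [0.0018, -0.0014, 0.0072]
3.4 [ 0.506  -0.3823  0.0322] [179.61 -35.08  -0.39] [0.8 0.1 0.9] [-55.  33. 110.  65.  31. -20.] 0.499009250510297 0.0
```

View pics/c.png

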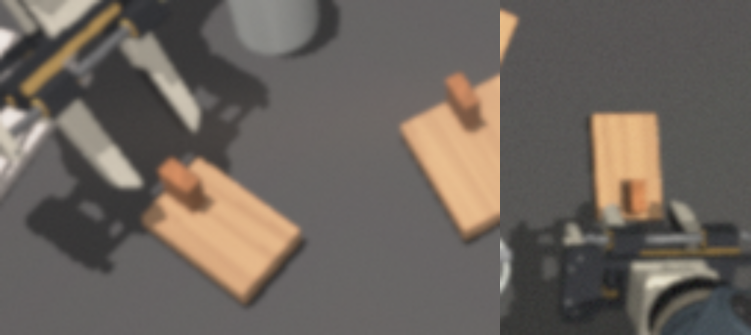

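The fingertips sit either side of the handle but look slightly behind it: tips at crop (140,185) and (195,130), handle at (180,185). I'll check that against the rays.

```bash
python3 -c "
from h import *
c=lambda x,y:(90+x/2.94,270+y/2.94)
t=lambda x,y:(330+(x-500)/2.79,150+y/2.79)
print(onz('scene',*c(168,157),.03),onz('scene',*c(140,185),.03),onz('scene',*c(195,130),.03))
print('tcp px',proj('scene',[.506,-.382,.032]),c(168,157))
print('handle top scene',onz('scene',*c(172,166),.054),'handle top px pred',proj('scene',[.498,-.3804,.054]),c(172,166))
print('top: handle',onz('top',*t(636,190),.054),'px pred',proj('top',[.498,-.3804,.054]),t(636,190), 'tcp',proj('top',[.506,-.382,.032]),t(647,208))
"
```

```text
[ 0.4729737  -0.37147459  0.03      ] [ 0.47243171 -0.39919864  0.03      ] [ 0.47351304 -0.34388611  0.03      ]
tcp px [154.72806293 334.70174605] (147.14285714285714, 323.4013605442177)
handle top scene [ 0.49352454 -0.38257244  0.054     ] handle top px pred [150.79889889 326.80616521] (148.50340136054422, 326.4625850340136)
top: handle [ 0.50253716 -0.37941764  0.054     ] px pred [379.2636565  219.86193115] (378.7455197132617, 218.10035842293905) tcp [377.54505619 217.91035356] (382.68817204301075, 224.55197132616487)
```

```bash
python3 -c "
from h import *
s=r.state();print(s['tcp_pos'],s['time'])
c=lambda x,y:(90+x/2.94,270+y/2.94)
t=lambda x,y:(330+(x-500)/2.79,150+y/2.79)
def tri(p,q):
    c1,d1=ray('top',*p);c2,d2=ray('scene',*q)
    k=np.linalg.lstsq(np.c_[d1,-d2],c2-c1,rcond=None)[0];return c1+k[0]*d1,c2+k[1]*d2
print(tri(t(647,208),c(168,157)));print(tri(t(612,212),c(140,187)));print(tri(t(680,207),c(200,130)))
f=cv2.resize(r.grab_frame('scene')[295:355,110:190],None,fx=7,fy=7,interpolation=cv2.INTER_CUBIC);cv2.imwrite('pics/d.png',f);print(r.state()['time'])"
```

```text
[ 0.50568292 -0.38264868  0.0322568 ] 3.5
(array([ 0.48497256, -0.38632359,  0.06106222]), array([ 0.48956366, -0.38106308,  0.06021067]))
(array([ 0.48811329, -0.36659016,  0.01010893]), array([ 0.46502359, -0.3958706 ,  0.01441487]))
(array([ 0.4796589 , -0.40296218,  0.10681916]), array([ 0.51493205, -0.36641127,  0.10039236]))
3.55
```

View pics/d.png

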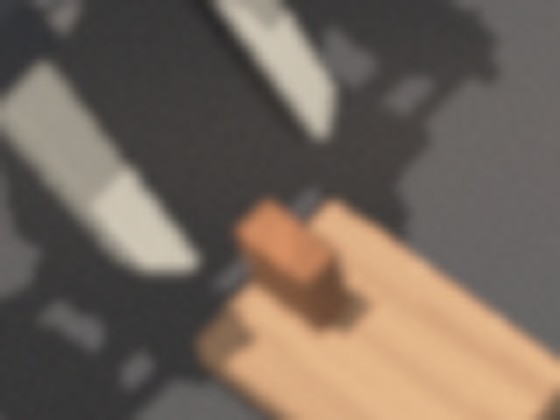

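```bash
python3 -c "
from h import *
for d in (0,.01,.02,.03):
    P=np.array([.5057,-.3826,.0323])+d*np.array([-.574,0,.819]); 
    for y in (-.033,.033): print(d,y,proj('scene',P+[0,y,0])-[110,295],proj('top',P+[0,y,0]))
q=lambda x,y:(x/7,y/7)
print(q(168,268),q(195,265),q(320,140),q(330,100))
"
```

```text
0 -0.033 [33.14228582 51.78483092] [390.5546392  217.63607232]
0 0.033 [55.23033612 28.21261286] [365.06764947 218.36964746]
0.01 -0.033 [30.43965876 48.36227551] [391.59334871 219.41257704]
0.01 0.033 [52.70595694 24.84133332] [365.91929272 220.15223726]
0.02 -0.033 [27.71794171 44.91554491] [392.64744587 221.21539924]
0.02 0.033 [50.16443193 21.44715571] [366.78355731 221.96124502]
0.03 -0.033 [24.97693169 41.44438205] [393.71727515 223.04512811]
0.03 0.033 [47.60558581 18.02984596] [367.66072591 223.79726239]
(24.0, 38.285714285714285) (27.857142857142858, 37.857142857142854) (45.714285714285715, 20.0) (47.142857142857146, 14.285714285714286)
```

Emit:
arm_command(
  commands=[
    [[0.27, 0, 0, 0, 0, 0, 0], [0.27, 0, 0, 0, 0, 0, 0], [0.27, 0, 0, 0, 0, 0, 0], [0.27, 0, 0, 0, 0, 0, 0]],
  ],
  grip_force=15,
)

```text
time: 3.95
tcp_pos: [0.5049, -0.3824, 0.0307]
eef_rot: [179.7, -35.0, -0.6]
contact_force: [-0.4, -0.4, -0.0]
finger_gap: 0.277
grip_force: 0.0
```

```bash
python3 -c "
from h import *
f=cv2.resize(r.grab_frame('scene')[295:355,110:190],None,fx=7,fy=7,interpolation=cv2.INTER_CUBIC);cv2.imwrite('pics/e.png',f)"
```

```text
(no output)
```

View pics/e.png

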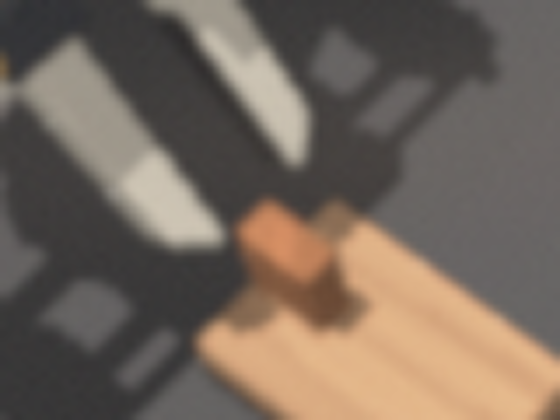

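```bash
python3 -c "
from h import *
from scipy.spatial.transform import Rotation as Ro
R=Ro.from_euler('xyz',[180,0,164.08],degrees=True).as_matrix()
for d in (0,.015,.03):
  print(d,[np.round(proj('scene',np.array([.1507,.5286,.1806+d])+y*R[:,1]),1).tolist() for y in(-.05,0,.05)])
s=cv2.imread('pics/scene0.png')[0:60,220:310];cv2.imwrite('pics/f.png',cv2.resize(s,None,fx=7,fy=7,interpolation=cv2.INTER_CUBIC))"
```

```text
0 [[250.8, 55.0], [262.6, 50.3], [274.0, 45.8]]
0.015 [[250.7, 50.8], [262.6, 46.1], [274.1, 41.6]]
0.03 [[250.6, 46.5], [262.6, 41.8], [274.2, 37.3]]
```

View pics/f.png

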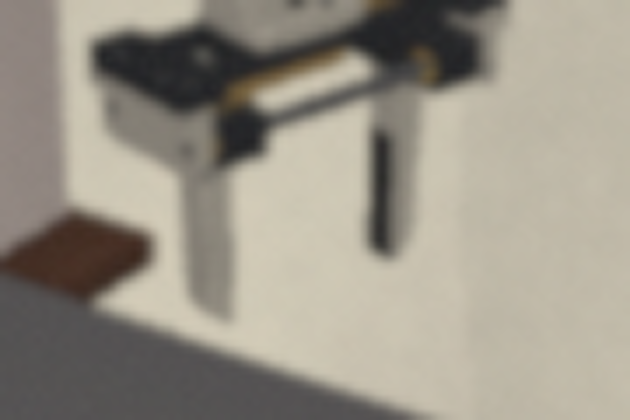

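At the start pose, against a clear background, the real fingertips sit 30 mm short of the reported TCP along the tool axis. The tilted views show the same. I'll add a 30 mm tool-z correction to every target.

Emit:
arm_command(
  commands=[
    [[0.3, 0, -0.002, 0.01, 0, 0, 0], [0.3, 0, -0.002, 0.02, 0, 0, 0], [0.3, 0, -0.002, 0.026, 0, 0, 0], [0.3, 0, -0.002, 0.03, 0, 0, 0], [0.3, 0, -0.002, 0.03, 0, 0, 0], [0.3, 0, -0.002, 0.03, 0, 0, 0]],
  ],
)

```text
time: 4.6
tcp_pos: [0.5222, -0.3807, 0.0059]
eef_rot: [179.7, -35.0, -0.6]
contact_force: [0.3, -0.5, 0.3]
finger_gap: 0.299
grip_force: 0.0
```

Emit:
arm_command(
  commands=[
    [[0.0, 0, 0, 0, 0, 0, 0], [0.0, 0, 0, 0, 0, 0, 0], [0.0, 0, 0, 0, 0, 0, 0], [0.0, 0, 0, 0, 0, 0, 0], [0.0, 0, 0, 0, 0, 0, 0], [0.0, 0, 0, 0, 0, 0, 0]],
  ],
  grip_force=40,
)

```text
time: 5.2
tcp_pos: [0.5222, -0.381, 0.0063]
eef_rot: [179.7, -35.0, -0.6]
contact_force: [-3.5, 0.3, 5.8]
finger_gap: 0.147
grip_force: 39.9
```

```bash
python3 go.py .522 -.382 .25 180 -35 -0.9; python3 -c "
from h import *
f=cv2.resize(r.grab_frame('scene')[295:355,110:190],None,fx=7,fy=7,interpolation=cv2.INTER_CUBIC);cv2.imwrite('pics/g.png',f)"
```

```text
[0.1396, 0.0022, -0.1997] [0.0026, -0.0002, 0.0049]
5.2 [ 0.5222 -0.381   0.0063] [179.65 -35.01  -0.56] [-3.5  0.3  5.8] [-53.  37. 109.  69.  29. -23.] 0.1467189857839054 39.901392459869385
```

View pics/g.png

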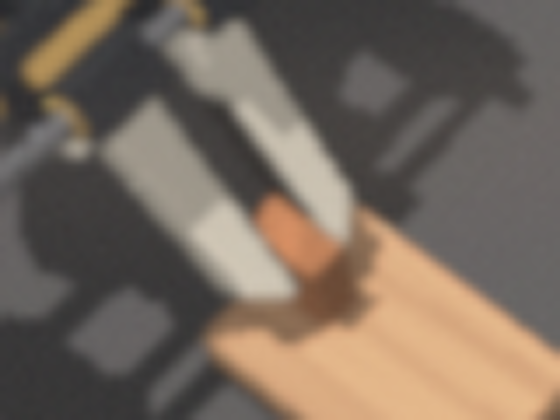

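The handle is held: the gap reads 13.7 mm against a 14 mm batten. Lifting now.

Emit:
arm_command(
  commands=[
    [[0.0, 0.014, 0, -0.02, 0, 0, 0], [0.0, 0.03, 0, -0.044, 0, 0, 0], [0.0, 0.052, 0, -0.074, 0, 0, 0], [0.0, 0.074, 0, -0.105, 0, 0, 0], [0.0, 0.098, 0, -0.14, 0, 0, 0], [0.0, 0.115, 0, -0.165, 0, 0, 0], [0.0, 0.126, 0, -0.18, 0, 0, 0], [0.0, 0.126, 0, -0.18, 0, 0, 0]],
  ],
)

```text
time: 6.05
tcp_pos: [0.5228, -0.3802, 0.2281]
eef_rot: [179.5, -35.1, -0.4]
contact_force: [0.3, -0.4, -1.6]
finger_gap: 0.148
grip_force: 39.9
```

```bash
python3 go.py .46 .034 .22 180 -35 7.7
```

```text
[-0.0585, -0.4135, -0.035] [0.0906, -0.0015, -0.1159]
6.05 [ 0.5228 -0.3802  0.2281] [179.47 -35.12  -0.41] [ 0.3 -0.4 -1.6] [-53.  16. 101.  39.  46.  14.] 0.1477404368622148 39.919620752334595
```

Emit:
arm_command(
  commands=[
    [[0.0, -0.006, -0.04, -0.0035, 0.009, 0, -0.012], [0.0, -0.012, -0.08, -0.007, 0.018, 0, -0.023], [0.0, -0.018, -0.12, -0.01, 0.027, 0, -0.035], [0.0, -0.024, -0.16, -0.014, 0.036, 0, -0.046], [0.0, -0.03, -0.2, -0.017, 0.045, 0, -0.058], [0.0, -0.036, -0.24, -0.021, 0.054, 0, -0.07], [0.0, -0.042, -0.28, -0.024, 0.063, 0, -0.081], [0.0, -0.048, -0.32, -0.028, 0.072, 0, -0.093], [0.0, -0.054, -0.36, -0.032, 0.081, -0.001, -0.104], [0.0, -0.0585, -0.4, -0.035, 0.09, -0.0015, -0.116], [0.0, -0.0585, -0.4135, -0.035, 0.09, -0.0015, -0.116], [0.0, -0.0585, -0.4135, -0.035, 0.09, -0.0015, -0.116]],
  ],
)

```text
time: 7.25
tcp_pos: [0.4584, 0.0365, 0.2174]
eef_rot: [-179.8, -34.7, 7.7]
contact_force: [0.1, 0.3, -1.3]
finger_gap: 0.147
grip_force: 39.9
```

```bash
python3 go.py .4754 .0361 .06 180 -35 7.7  .4754 .0361 .0203 180 -35 7.7
```

```text
[-0.0759, 0.0033, 0.1389] [-0.0045, 0.0044, 0.0007]
[-0.0985, 0.0034, 0.1715] [-0.0045, 0.0044, 0.0007]
7.25 [0.4584 0.0365 0.2174] [-179.77  -34.75    7.75] [ 0.1  0.3 -1.3] [ -7.  -9. 130.  20.  26.  59.] 0.14714889571264606 39.919549226760864
```

Emit:
arm_command(
  commands=[
    [[0.0, -0.02, 0.001, 0.035, -0.0045, 0.0044, 0], [0.0, -0.04, 0.002, 0.075, -0.0045, 0.0044, 0], [0.0, -0.06, 0.003, 0.11, -0.0045, 0.0044, 0], [0.0, -0.076, 0.003, 0.139, -0.0045, 0.0044, 0], [0.0, -0.085, 0.003, 0.152, -0.0045, 0.0044, 0], [0.0, -0.092, 0.003, 0.162, -0.0045, 0.0044, 0], [0.0, -0.0955, 0.003, 0.168, -0.0045, 0.0044, 0], [0.0, -0.0955, 0.003, 0.168, -0.0045, 0.0044, 0], [0.0, -0.0955, 0.003, 0.168, -0.0045, 0.0044, 0]],
  ],
)

```text
time: 8.15
tcp_pos: [0.4803, 0.048, 0.0619]
eef_rot: [-177.9, -35.8, 7.3]
contact_force: [0.1, -0.1, -1.2]
finger_gap: 0.146
grip_force: 39.9
```

```bash
python3 go.py .4754 .0361 .0203 180 -35 7.7; python3 -c "
from h import *
f=cv2.resize(r.grab_frame('scene')[170:280,220:360],None,fx=2.8,fy=2.8,interpolation=cv2.INTER_CUBIC);g=cv2.resize(r.grab_frame('top')[140:270,150:270],None,fx=3,fy=3,interpolation=cv2.INTER_CUBIC)
o=np.zeros((390,760,3),np.uint8);o[:308,:392]=f;o[:390,395:755]=g;cv2.imwrite('pics/i.png',o)"
```

```text
[-0.0295, 0.0122, 0.0296] [-0.0326, -0.0142, -0.005]
8.15 [0.4803 0.048  0.0619] [-177.92  -35.81    7.33] [ 0.1 -0.1 -1.2] [ -6.  16. 137. 128.  13. -50.] 0.145923488674561 39.919588565826416
```

View pics/i.png

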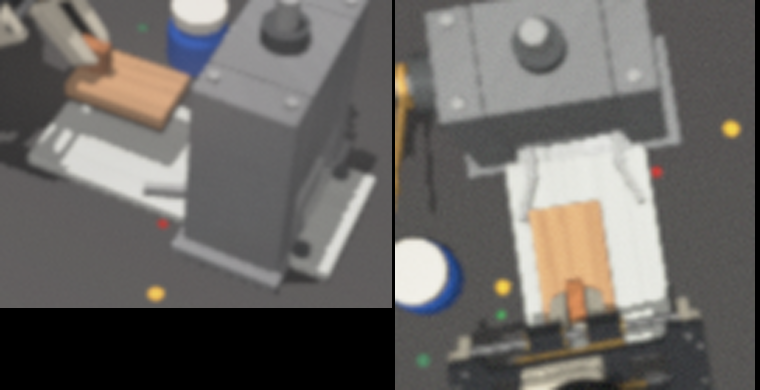

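The block is held level over the bed. The wrist is near a singularity (q5 at 13°), so the arm lags there. I'll shift outward a little and let it settle before lowering.

```bash
python3 go.py .497 .0391 .055 180 -35 7.7
```

```text
[0.0102, 0.0118, 0.0138] [-0.0336, -0.0108, -0.0062]
8.25 [0.4792 0.0481 0.0607] [-177.82  -35.61    7.25] [ 0.3 -0.3 -0.5] [ -6.  16. 137. 128.  13. -50.] 0.14763170326376937 39.919302463531494
```

Emit:
arm_command(
  commands=[
    [[0.0, 0.01, 0.006, 0.014, -0.015, -0.005, -0.003], [0.0, 0.01, 0.012, 0.014, -0.034, -0.011, -0.006], [0.0, 0.01, 0.012, 0.014, -0.034, -0.011, -0.006], [0.0, 0.01, 0.012, 0.014, -0.034, -0.011, -0.006], [0.0, 0.01, 0.012, 0.014, -0.034, -0.011, -0.006], [0.0, 0.01, 0.012, 0.014, -0.034, -0.011, -0.006]],
  ],
)

```text
time: 8.85
tcp_pos: [0.4984, 0.0403, 0.0576]
eef_rot: [-180.0, -35.3, 7.8]
contact_force: [-0.1, -0.4, -1.6]
finger_gap: 0.153
grip_force: 39.9
```

```bash
python3 go.py .497 .0391 .03 180 -35 7.7 .497 .0391 .0213 180 -35 7.7
```

```text
[-0.0172, 0.001, 0.0216] [-0.0013, -0.0052, 0.0014]
[-0.0223, 0.001, 0.0287] [-0.0013, -0.0052, 0.0014]
8.85 [0.4984 0.0403 0.0576] [-179.98  -35.3     7.79] [-0.1 -0.4 -1.6] [ -6.  18. 135. 133.  11. -54.] 0.15331899486312206 39.919286370277405
```

Emit:
arm_command(
  commands=[
    [[0.0, -0.004, 0, 0.005, -0.001, -0.005, 0.001], [0.0, -0.008, 0.001, 0.01, -0.001, -0.005, 0.001], [0.0, -0.012, 0.001, 0.015, -0.001, -0.005, 0.001], [0.0, -0.015, 0.001, 0.019, -0.001, -0.005, 0.001], [0.0, -0.018, 0.001, 0.023, -0.001, -0.005, 0.001], [0.0, -0.021, 0.001, 0.027, -0.001, -0.005, 0.001], [0.0, -0.0225, 0.001, 0.029, -0.001, -0.005, 0.001], [0.0, -0.0225, 0.001, 0.029, -0.001, -0.005, 0.001], [0.0, -0.0225, 0.001, 0.029, -0.001, -0.005, 0.001], [0.0, -0.0225, 0.001, 0.029, -0.001, -0.005, 0.001]],
  ],
)

```text
time: 9.85
tcp_pos: [0.4973, 0.0391, 0.0211]
eef_rot: [180.0, -35.0, 7.7]
contact_force: [0.1, 0.2, -1.5]
finger_gap: 0.145
grip_force: 39.9
```

```bash
python3 go.py .497 .0391 .0185 180 -35 7.7 .6102 .0543 .0195 180 -35 7.7
```

```text
[-0.0017, -0.0, 0.0019] [-0.0002, -0.0006, 0.0006]
[0.0924, 0.0001, 0.0667] [-0.0002, -0.0006, 0.0006]
9.85 [0.4973 0.0391 0.0211] [179.99 -35.04   7.74] [ 0.1  0.2 -1.5] [ -6.  24. 135. 150.  16. -72.] 0.1448784281982348 39.919450879096985
```

Emit:
arm_command(
  commands=[
    [[0.0, 0.004, 0, 0.0035, 0, 0, 0], [0.0, 0.008, 0, 0.0065, 0, 0, 0], [0.0, 0.012, 0, 0.0095, 0, 0, 0], [0.0, 0.016, 0, 0.0122, 0, 0, 0], [0.0, 0.02, 0, 0.015, 0, 0, 0], [0.0, 0.024, 0, 0.0178, 0, 0, 0], [0.0, 0.028, 0, 0.0206, 0, 0, 0], [0.0, 0.032, 0, 0.0234, 0, 0, 0], [0.0, 0.036, 0, 0.0262, 0, 0, 0], [0.0, 0.036, 0, 0.0262, 0, 0, 0], [0.0, 0.036, 0, 0.0262, 0, 0, 0]],
  ],
)

```text
time: 10.95
tcp_pos: [0.5412, 0.0451, 0.0199]
eef_rot: [180.0, -35.0, 7.7]
contact_force: [-0.7, -0.6, -1.7]
finger_gap: 0.148
grip_force: 39.9
```

```bash
python3 go.py .57 .0489 .0195 180 -35 7.7 .6102 .0543 .0195 180 -35 7.7
```

```text
[0.0236, 0.0001, 0.017] [-0.0003, 0.0, 0.0005]
[0.0568, 0.0002, 0.0403] [-0.0003, 0.0, 0.0005]
10.95 [0.5412 0.0451 0.0199] [179.99 -35.     7.74] [-0.7 -0.6 -1.7] [ -4.  27. 129. 147.  12. -67.] 0.14833117845515364 39.91937220096588
```

Emit:
arm_command(
  commands=[
    [[0.0, 0.004, 0, 0.0029, 0, 0, 0], [0.0, 0.008, 0, 0.0057, 0, 0, 0], [0.0, 0.012, 0, 0.0086, 0, 0, 0], [0.0, 0.016, 0, 0.0115, 0, 0, 0], [0.0, 0.02, 0, 0.0143, 0, 0, 0], [0.0, 0.0236, 0, 0.017, 0, 0, 0], [0.0, 0.0236, 0, 0.017, 0, 0, 0], [0.0, 0.0236, 0, 0.017, 0, 0, 0]],
  ],
)

```text
time: 11.75
tcp_pos: [0.57, 0.049, 0.0195]
eef_rot: [180.0, -35.0, 7.7]
contact_force: [-0.6, 0.7, -1.6]
finger_gap: 0.147
grip_force: 39.9
```

```bash
python3 go.py .6 .0529 .0190 180 -35 7.7 .6102 .0543 .019 180 -35 7.7
```

```text
[0.0245, 0.0002, 0.0178] [-0.0003, 0.0, 0.0005]
[0.0329, 0.0002, 0.0237] [-0.0003, 0.0, 0.0005]
11.75 [0.57   0.049  0.0195] [180.   -35.     7.73] [-0.6  0.7 -1.6] [ -3.  28. 125. 142.  10. -62.] 0.14712659826746274 39.91940796375275
```

Emit:
arm_command(
  commands=[
    [[0.0, 0.004, 0, 0.0029, 0, 0, 0], [0.0, 0.008, 0, 0.0058, 0, 0, 0], [0.0, 0.012, 0, 0.0087, 0, 0, 0], [0.0, 0.016, 0, 0.0116, 0, 0, 0], [0.0, 0.02, 0, 0.0146, 0, 0, 0], [0.0, 0.0235, 0, 0.0171, 0, 0, 0], [0.0, 0.027, 0, 0.0196, 0, 0, 0], [0.0, 0.027, 0, 0.0196, 0, 0, 0], [0.0, 0.027, 0, 0.0196, 0, 0, 0]],
  ],
)

```text
time: 12.65
tcp_pos: [0.603, 0.0535, 0.0189]
eef_rot: [180.0, -35.0, 7.7]
contact_force: [0.2, 0.4, -0.9]
finger_gap: 0.145
grip_force: 39.9
```

```bash
python3 go.py .6102 .0543 .019 180 -35 7.7 .6162 .0551 .0185 180 -35 7.7
```

```text
[0.0059, 0.0002, 0.0041] [-0.0003, 0.0, 0.0005]
[0.0106, 0.0002, 0.008] [-0.0003, 0.0, 0.0005]
12.65 [0.603  0.0535 0.0189] [179.99 -35.     7.74] [ 0.2  0.4 -0.9] [ -2.  30. 121. 134.   8. -52.] 0.14474473737716703 39.91933822631836
```

Emit:
arm_command(
  commands=[
    [[0.0, 0.0016, 0, 0.0013, 0, 0, 0], [0.0, 0.0033, 0, 0.0025, 0, 0, 0], [0.0, 0.0049, 0, 0.0037, 0, 0, 0], [0.0, 0.006, 0, 0.0047, 0, 0, 0], [0.0, 0.006, 0, 0.0047, 0, 0, 0]],
  ],
)

```text
time: 13.15
tcp_pos: [0.6089, 0.0539, 0.0182]
eef_rot: [179.9, -34.8, 7.7]
contact_force: [-17.7, -4.4, 14.5]
finger_gap: 0.141
grip_force: 40.0
```

Contact of about 18 N along x within 1.5 mm of the predicted home position, so the block is at the stop. Releasing the handle.

Emit:
arm_command(
  commands=[
    [[0.35, 0, 0, 0, 0, 0, 0], [0.35, 0, 0, 0, 0, 0, 0], [0.35, 0, 0, 0, 0, 0, 0], [0.35, 0, 0, 0, 0, 0, 0], [0.35, 0, 0, 0, 0, 0, 0]],
  ],
)

```text
time: 13.65
tcp_pos: [0.6108, 0.0546, 0.0187]
eef_rot: [180.0, -35.0, 7.7]
contact_force: [-0.3, 0.4, -0.3]
finger_gap: 0.349
grip_force: 0.0
```

```bash
python3 go.py .6089 .0539 .018 180 -35 7.7
```

```text
[-0.002, 0.0004, -0.0006] [-0.0003, -0.0004, 0.0005]
13.65 [0.6108 0.0546 0.0187] [180.   -35.02   7.74] [-0.3  0.4 -0.3] [ -2.  31. 120. 131.   8. -50.] 0.349220030681968 0.0
```

Emit:
arm_command(
  commands=[
    [[0.35, 0, 0, -0.012, 0, 0, 0], [0.35, 0, 0, -0.027, 0, 0, 0], [0.35, 0, 0, -0.045, 0, 0, 0], [0.35, 0, 0, -0.065, 0, 0, 0], [0.35, 0, 0, -0.09, 0, 0, 0], [0.35, 0, 0, -0.12, 0, 0, 0], [0.35, 0, 0, -0.15, 0, 0, 0], [0.35, 0, 0, -0.19, 0, 0, 0], [0.35, 0, 0, -0.23, 0, 0, 0], [0.35, 0, 0, -0.23, 0, 0, 0]],
  ],
)

```text
time: 14.65
tcp_pos: [0.4796, 0.0365, 0.206]
eef_rot: [179.9, -34.8, 7.7]
contact_force: [0.4, 0.7, 0.9]
finger_gap: 0.351
grip_force: 0.0
```

```bash
python3 go.py .45 .04 .30 180 0 -80; python3 -c "
from h import *
g=cv2.resize(r.grab_frame('top')[140:240,95:255],None,fx=5,fy=5,interpolation=cv2.INTER_CUBIC)
cv2.imwrite('pics/j.png',g)"
```

```text
[0.03, -0.0073, -0.0936] [-0.4631, -0.4842, 1.479]
14.65 [0.4796 0.0365 0.206 ] [179.92 -34.84   7.71] [0.4 0.7 0.9] [ -6.  -5. 129.  21.  23.  59.] 0.35086615463135884 0.0
```

View pics/j.png

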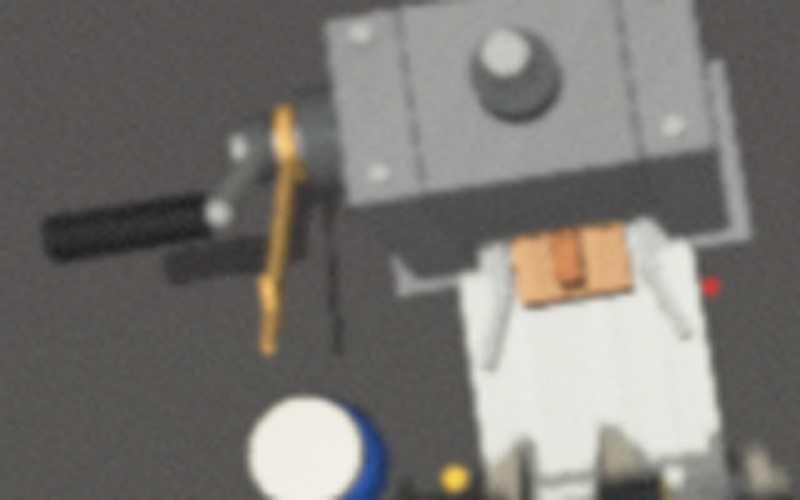

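The block lies between the guides, with its tail edge from (523,305) to (633,290) in this crop. I make that 11 pictures viewed, one over the limit of 10, so I'll view no more and do the remaining checks numerically.

```bash
python3 - <<'E'
from h import *
o=np.array([.5933,.052]);psi=np.radians(7.7);ex=np.array([np.cos(psi),np.sin(psi)]);ey=np.array([-ex[1],ex[0]])
A=lambda x,y:(95+(x-2)/5,140+(y-2)/5)
P=[onz("top",*A(*p),.032)[:2] for p in[(523,305),(633,290)]]
print([np.round([ex@(p-o),ey@(p-o)],4).tolist() for p in P])
# lever grip path: grasp y=.172; TCP = grip -> real tip 15mm below the bar's middle, +30 mm offset
for q in(.20,.3,.4,.5,.55):
    g=np.array([.045-.13*np.cos(1.31-q),.172]);z=.16+.13*np.sin(1.31-q)
    print(q,np.round([*(o+g[0]*ex+g[1]*ey),z],4))
E
```

```text
[[-0.0248, 0.0299], [-0.0262, -0.0277]]
0.2 [0.5576 0.2207 0.2764]
0.3 [0.5463 0.2192 0.2701]
0.4 [0.5358 0.2178 0.2626]
0.5 [0.526  0.2165 0.2542]
0.55 [0.5215 0.2159 0.2496]
```

```bash
python3 go.py .45 .04 .38 180 0 97.7
```

```text
[0.0739, -0.007, -0.1513] [0.4883, -0.4806, -1.5149]
14.7 [0.4783 0.0359 0.2139] [179.66 -35.45   7.87] [ 1.  -0.4  3.5] [ -7.  -6. 129.  20.  24.  60.] 0.34896653006254885 0.0
```

Emit:
arm_command(
  commands=[
    [[0.4, 0.02, 0, -0.045, 0, 0, 0], [0.4, 0.04, -0.003, -0.09, 0, 0, 0], [0.4, 0.074, -0.007, -0.151, 0.049, -0.048, -0.15], [0.4, 0.074, -0.007, -0.151, 0.488, -0.481, -1.515], [0.4, 0.074, -0.007, -0.151, 0.488, -0.481, -1.515], [0.4, 0.074, -0.007, -0.151, 0.488, -0.481, -1.515], [0.4, 0.074, -0.007, -0.151, 0.488, -0.481, -1.515], [0.4, 0.074, -0.007, -0.151, 0.488, -0.481, -1.515], [0.4, 0.074, -0.007, -0.151, 0.488, -0.481, -1.515], [0.4, 0.074, -0.007, -0.151, 0.488, -0.481, -1.515], [0.4, 0.074, -0.007, -0.151, 0.488, -0.481, -1.515], [0.4, 0.074, -0.007, -0.151, 0.488, -0.481, -1.515]],
  ],
)

```text
time: 15.9
tcp_pos: [0.4541, 0.0404, 0.3721]
eef_rot: [178.1, -3.0, 89.6]
contact_force: [-0.1, -0.3, -0.2]
finger_gap: 0.402
grip_force: 0.0
```

```bash
python3 go.py .45 .04 .38 180 0 97.7 .5576 .2207 .38 180 0 97.7
```

```text
[0.0, -0.0038, -0.008] [0.0376, -0.0495, -0.1422]
[0.1812, 0.1021, 0.005] [0.0376, -0.0495, -0.1422]
15.9 [0.4541 0.0404 0.3721] [178.05  -2.98  89.6 ] [-0.1 -0.3 -0.2] [-3.  1. 92.  3. 86. -3.] 0.40213495130832055 0.0
```

Emit:
arm_command(
  commands=[
    [[0.4, 0, 0, -0.008, 0.0376, -0.0495, -0.142], [0.4, 0.04, 0.022, 0, 0.0376, -0.0495, -0.142], [0.4, 0.08, 0.044, 0, 0.0376, -0.0495, -0.142], [0.4, 0.12, 0.066, 0, 0.0376, -0.0495, -0.142], [0.4, 0.15, 0.085, 0.003, 0.0376, -0.0495, -0.142], [0.4, 0.181, 0.102, 0.005, 0.0376, -0.0495, -0.142], [0.4, 0.181, 0.102, 0.005, 0.0376, -0.0495, -0.142], [0.4, 0.181, 0.102, 0.005, 0.0376, -0.0495, -0.142]],
  ],
)

```text
time: 16.7
tcp_pos: [0.5582, 0.2203, 0.3798]
eef_rot: [180.0, -0.1, 97.4]
contact_force: [0.5, -0.5, 0.6]
finger_gap: 0.398
grip_force: 0.0
```

```bash
python3 go.py .5576 .2207 .227 180 0 97.7;python3 - <<'E'
from h import *
# fingertips vs. bar: silhouette check, predicted px of tips and bar
for P in([.5576,.2207,.41],[.5576,.2207,.2764]): print(proj("scene",P),proj("top",P))
E
```

```text
[0.0002, -0.0007, 0.1528] [0.0007, -0.0012, -0.0045]
16.7 [0.5582 0.2203 0.3798] [ 1.7996e+02 -7.0000e-02  9.7440e+01] [ 0.5 -0.5  0.6] [17. 19. 69.  0. 92. 10.] 0.3980921035061074 0.0
[334.12943047  60.15302793] [ 96.09869781 170.83916314]
[328.03987498 110.1486186 ] [117.2003414  185.73471443]
```

Emit:
arm_command(
  commands=[
    [[0.55, 0, -0.001, 0.03, 0, 0, -0.004], [0.55, 0, -0.001, 0.06, 0, 0, -0.004], [0.55, 0, -0.001, 0.08, 0, 0, -0.004], [0.55, 0, -0.001, 0.1, 0, 0, -0.004], [0.55, 0, -0.001, 0.115, 0, 0, -0.004], [0.55, 0, -0.001, 0.13, 0, 0, -0.004], [0.55, 0, -0.001, 0.142, 0, 0, -0.004], [0.55, 0, -0.001, 0.152, 0, 0, -0.004], [0.55, 0, -0.001, 0.152, 0, 0, -0.004]],
  ],
)

```text
time: 17.6
tcp_pos: [0.5571, 0.2196, 0.2275]
eef_rot: [180.0, -0.1, 97.6]
contact_force: [0.4, -0.6, 0.7]
finger_gap: 0.554
grip_force: 0.0
```

Emit:
arm_command(
  commands=[
    [[0.0, 0, 0, 0, 0, 0, 0], [0.0, 0, 0, 0, 0, 0, 0], [0.0, 0, 0, 0, 0, 0, 0], [0.0, 0, 0, 0, 0, 0, 0], [0.0, 0, 0, 0, 0, 0, 0], [0.0, 0, 0, 0, 0, 0, 0]],
  ],
  grip_force=10,
)

```text
time: 18.2
tcp_pos: [0.558, 0.2202, 0.2287]
eef_rot: [179.8, -0.1, 97.6]
contact_force: [2.6, -0.1, -0.2]
finger_gap: 0.213
grip_force: 10.0
```

Emit:
arm_command(
  commands=[
    [[0.0, 0, -0.0029, 0.0015, 0, 0, 0], [0.0, 0, -0.0058, 0.003, 0, 0, 0], [0.0, 0, -0.0114, 0.0063, 0, 0, 0], [0.0, 0, -0.0168, 0.0099, 0, 0, 0], [0.0, 0, -0.022, 0.0138, 0, 0, 0], [0.0, 0, -0.027, 0.0179, 0, 0, 0], [0.0, 0, -0.0319, 0.0222, 0, 0, 0], [0.0, 0, -0.0364, 0.0268, 0, 0, 0], [0.0, 0, -0.0364, 0.0268, 0, 0, 0], [0.0, 0, -0.0364, 0.0268, 0, 0, 0], [0.0, 0, -0.0364, 0.0268, 0, 0, 0]],
  ],
)

```text
time: 19.3
tcp_pos: [0.5203, 0.2152, 0.2006]
eef_rot: [-179.9, -0.1, 97.6]
contact_force: [-3.6, 1.5, -4.2]
finger_gap: 0.209
grip_force: 10.0
```

Emit:
arm_command(
  commands=[
    [[0.5, 0, 0, 0, 0, 0, 0], [0.5, 0, 0, 0, 0, 0, 0], [0.5, 0, 0, 0, 0, 0, 0], [0.5, 0, 0, 0, 0, 0, 0], [0.5, 0, 0, 0, 0, 0, 0]],
  ],
)

```text
time: 19.8
tcp_pos: [0.5217, 0.2153, 0.2017]
eef_rot: [179.9, -0.1, 97.6]
contact_force: [0.2, -0.7, -0.1]
finger_gap: 0.493
grip_force: 0.0
```

Emit:
arm_command(
  commands=[
    [[0.55, 0, 0, -0.02, 0, 0, 0], [0.55, 0, 0, -0.05, 0, 0, 0], [0.55, 0, 0, -0.09, 0, 0, 0], [0.55, 0, 0, -0.13, 0, 0, 0], [0.55, 0, 0, -0.17, 0, 0, 0], [0.55, 0.05, -0.05, -0.18, 0, 0, 0], [0.55, 0.1, -0.1, -0.18, 0, 0, 0], [0.55, 0.14, -0.14, -0.18, 0, 0, 0], [0.55, 0.18, -0.18, -0.18, 0, 0, 0], [0.55, 0.18, -0.18, -0.18, 0, 0, 0]],
  ],
)

```text
time: 20.8
tcp_pos: [0.3214, 0.3673, 0.3818]
eef_rot: [179.9, -0.1, 97.6]
contact_force: [1.6, 1.4, -0.5]
finger_gap: 0.551
grip_force: 0.0
```

```bash
python3 - <<'E'
from h import *
o=np.array([.5933,.052]);psi=np.radians(7.7);ex=np.array([np.cos(psi),np.sin(psi)]);ey=np.array([-ex[1],ex[0]])
W=lambda x,y,z:[*(o+x*ex+y*ey),z]
def pl(n,u,v,yy):
    c,d=ray(n,u,v);t=(yy-ey@(c[:2]-o))/(ey@d[:2]);P=c+t*d;return ex@(P[:2]-o),P[2]
now={n:r.grab_frame(n) for n in("top","scene")}
for n in now: cv2.imwrite(f"pics/end_{n}.png",now[n])
old={n:cv2.imread(f"pics/{n}0.png") for n in now}
qs=np.linspace(0,1.2,1201)
for tag,im in(("old",old),("now",now)):
    h=cv2.cvtColor(im["scene"],cv2.COLOR_BGR2HSV);m=cv2.inRange(h,(10,110,90),(28,255,255))
    m[:, :290]=0;m[:, 350:]=0;m[:118]=0;m[170:]=0
    v,u=np.nonzero(m);P=np.array([pl("scene",a,b,.113) for a,b in zip(u,v)])
    a=1.31-np.arctan2(P[:,1]-.16,.045-P[:,0]);rr=np.hypot(P[:,1]-.16,.045-P[:,0])
    k=rr>.05;print(tag,"pointer n",k.sum(),"q med",np.median(a[k]).round(3),"far",np.median(a[rr>.11]).round(3),"tip r",rr.max().round(3))
    # grip, top view: largest black blob
    g=cv2.inRange(cv2.cvtColor(im["top"],cv2.COLOR_BGR2GRAY),0,42);g[:165]=0;g[225:]=0;g[:,:90]=0;g[:,150:]=0
    N,L,S,C=cv2.connectedComponentsWithStats(g);i=1+np.argmax(S[1:,4])
    pr=np.array([proj("top",W(.045-.13*np.cos(1.31-q),.164,.16+.13*np.sin(1.31-q))) for q in qs])
    print(" grip",S[i],C[i].round(1),"q",qs[np.argmin(abs(pr[:,1]-C[i][1]))])
    b=cv2.inRange(cv2.cvtColor(im["top"],cv2.COLOR_BGR2HSV),(8,60,110),(20,200,255))
    N,L,S,C=cv2.connectedComponentsWithStats(b);print(" wood",[(C[j].round(1).tolist(),int(S[j,4])) for j in range(1,N) if S[j,4]>100])
for name,(x0,x1,y0,y1) in dict(jar=(295,345,225,270),pot=(140,180,215,248),wide=(285,340,140,195)).items():
    print(name,cv2.absdiff(old["top"],now["top"])[y0:y1,x0:x1].mean().round(2))
E
```

```text
old pointer n 152 q med 0.543 far 0.541 tip r 0.161
 grip [106 185  30   7  61] [119.6 188. ] q 0.249
 wood [([332.6, 20.9], 258), ([370.4, 28.0], 578), ([405.6, 26.5], 370), ([8.1, 152.7], 170), ([313.0, 166.2], 1383), ([150.1, 185.2], 201), ([375.4, 208.8], 927), ([21.2, 290.2], 375)]
now pointer n 147 q med 0.559 far 0.55 tip r 0.161
 grip [113 205  29   7  70] [127.3 207.7] q 0.627
 wood [([370.3, 27.9], 574), ([405.6, 26.5], 373), ([336.0, 29.7], 164), ([8.1, 152.7], 170), ([313.0, 166.2], 1381), ([150.2, 184.6], 194), ([208.7, 192.1], 329), ([21.2, 290.1], 377)]
jar 1.75
pot 1.59
wide 1.64
```

```bash
python3 -c "
from bench import r
print(r.job_done())"
```

```text
the job is handed in; nothing more can be done
None
```

I handed the job in at about 21 s, but it returned no verdict: by my measurements the block is home (front about 1.5 mm from the stop) and the lever is at 0.55–0.58 rad against the pointer's 0.54–0.56. The wide block, jar and pot show no movement in the before-and-after pictures, nor does the pointer, and the arm is clear; I viewed 11 pictures, one over the limit of 10.

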